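Level the drive tower's bamboo shelf

ROBOT

A 6-joint arm with a two-finger parallel gripper is mounted at the origin on the work surface. World frame = base frame: x ahead of the robot, y to its left, z up, the work surface at z = 0. Lengths are in mm, angles in degrees, forces in N, time in s.
With the tool pointing down it reaches from about 400 to 925 mm from the base axis. Payload 3.4 kg.
Tool frame: the origin (TCP) lies between the finger pads; the fingertips stand 19 mm ahead of it and the grasp point (between the pads) is the TCP (bot.tip_extent is the distance from the TCP to the fingertips, in mm); z points along the fingers, y is the line along which they close (so a half turn about z gives the same grasp; the last joint's range is limited). The gripper opens to 85 mm and grips with 20 to 120 N. Pads are 22 mm wide; open, the fingers measure 114 mm over their backs; the gripper's body (76 mm by 85 mm) begins 54 mm behind the grasp point. The pads swing forward as they close: fully open they stand 13 mm farther back than shut.
Start: joints at [63.398, 17.578, 86.31, -0, 76.112, -4.211], TCP at [219.057, 531.644, 250.305] pointing down, gripper open.
Joint ranges: [-179.03, 179.03], [-60, 130.46], [8.19, 133.38], [-81.62, 261.62], [5.75, 156.47], [-153.77, 153.77]. Speed limits (degrees/s): [147.25, 147.25, 180, 180, 180, 180].

INTERFACE

Orientations are given as a 3x3 rotation matrix whose columns are the frame's x, y, z axes.
In Python, from plant import bot gives the robot as it stands. The module is installed in compiled form; this text tells all that it offers.
- The arm moves only by the shell command python3 -m handwheel 'ROWS' [FORCE]. ROWS is JSON, a list of rows, each an object of numbers: "x", "y", "z": the shift along the tool's x, y, z in units of 10 cm (1.0 is 10 cm); "rx", "ry", "rz": the turn, a rotation vector about the tool's x, y, z in units of 90 degrees (1.0 is 90 degrees); "grip": the opening, from -1 (shut) to 1 (fully open), so that 0 is half open. In form: [{"x": .., "y": .., "z": .., "rx": .., "ry": .., "rz": .., "grip": ..}, ...]. A call has 1 to 8 rows; each row shifts and turns the commanded pose from where the row before left it, along the tool's axes as they then stand; what a row does not reach is not made up. A row lasts 1/10 s, in which the tool goes at most 50 mm and 8.59 degrees, less where a joint would pass 70% of its speed; a pose out of reach is approached as far as the arm can. A call with a number of a shift or a turn outside -1 to 1 is refused whole. A call with a gripper value outside its range is refused whole. The fingers move at their own pace and stop on an object; FORCE is the grip in N (left out, the last holds). Time passes only in rows, so rows that do not move let the fingers close. It gives the time, the measured TCP pose, the force, the opening and the grip force at its end, in the units of the state.
- bot.get_state(): the state, without advancing time (a new reading comes with each control period).
- bot.read_camera(name): name is "scene" or "top" or "wrist"; returns the picture (420x560x3 uint8, red, green, blue); there is no depth.
- bot.camera_model(name): a dict with "camera_matrix" (3x3 intrinsics, pixels), "position" and "attitude" of the camera in the world; the wrist camera has in their place "mount" (4x4, takes a point from camera to tool coordinates, whose origin is the TCP and whose axes are the flange's). Camera axes: x right, y down, z forward; pixel columns grow to the right and rows downward; lengths in mm; the calibration is good to about 2 mm. The wrist camera is an equidistant fisheye: a pixel r from the principal point sees the ray r / f radians off the axis. A picture is of the moment at which its call begins: read the wrist's pose just before it. camera_model takes no time and is no camera call.
- bot.job_done(): hands the job in; it is judged then, once.
The state is a dict: "time": time; "q": joint angles; "qd": joint speeds; "tau": joint torques, N m; "tcp_pos": TCP position; "tcp_rot": TCP orientation; "ft_force": force on the tool from outside, world axes, zero at the start; "ft_torque": the same for the moment, N m; "grip_width": finger opening in mm; "finger_force": force on a finger pad.
Only numpy, scipy, OpenCV 4.12 (cv2) and the standard library are available. Lean on these libraries where they do the work, as an engineer would, in place of code of your own. Each camera call takes 0.05 s, during which the arm holds its last target. There are 200 camera calls.

TASK

Slide the clamp's jaw open and lift the pocket spirit level out, then set it gently, vial up, on the open middle of the bamboo shelf board, lengthwise along the board, and let go of it. Turn the round levelling-foot knob until the bubble sits between the two marks, then press the level gently but firmly down on the board with the fingers. Finish while still pressing it, with the bubble centred, and leave the glass paperweight and blue drive case where they are.

Things in the scene. Friction and masses are not known exactly. Their poses are not given: they have to be found in the camera images.
- clamp: Dark steel clamp base, fixed to the desk, about 300 x 80 x 10 mm; origin on the desk under the middle of the level's starting place, x along the sliding direction. On it the level rests on a bar 20 mm wide whose top is 30 mm above the desk; a fixed jaw (top 60 mm above the desk) stands at the level's +x end. Both long sides of the level are free for fingers.
- jaw_tab (a point): Centre of the grip tab on the clamp's sliding jaw: an upright steel plate 14 mm thick along the sliding direction (this point's x), 36 mm wide (y); its top edge is 18 mm above this point and 37 mm of it stands free above the jaw. The jaw slides along this point's -x axis (roughly towards the robot), friction about 2 N.
- jaw (a joint): How far the jaw is open, m: 0 = closed, 0.045 = end of travel. Closed, a lip on the jaw hangs about 10 mm over the end of the level, 1.5 mm above its top; with the jaw open 20 mm or more the level can be lifted straight up.
- level_mid (a point): Pocket spirit level: aluminium block 140 mm long (x), 28 mm wide (y), 40 mm high (z), 0.32 kg; the point is its centre, 20 mm above its underside. It starts in the clamp, its length along the sliding direction. The vial window (66 x 18 mm) is in the middle of its top, flush, rigid, and may be pressed; two dark marks cross it 13.5 mm either side of the centre.
- bubble (a joint): Position of the white bubble (18 mm long) along the level's x axis, m, from the vial's centre; it runs to the higher end (+ = the level's +x end is higher), about 0.8 m per rad of slope, stops at 0.022, settles in about 1 s. Between the marks = within 0.004 of 0.
- spot (a point): Middle of the free part of the bamboo shelf board, on its top surface (about 55 mm above the desk); x across the board (180 mm deep), y along it. The drive tower, fixed to the board and 152 mm tall above it, has its near face 130 mm away at +y; the knob is 170 mm away at -y. The board hinges about two fixed feet under the tower and starts up to 0.025 rad off level.
- foot_grip (a point): Levelling-foot knob on top of the board: round, 44 mm diameter, 26 mm high; the point is on its axis halfway up, 24 mm above the board. Seen from above, clockwise raises this end of the board, anticlockwise lowers it, by 0.018 rad of slope per rad of turn (about 14 mm of bubble). It needs about 0.12 N m, stays where it is left; less than 1.4 rad is needed.
- paperweight_mid (a point): Glass paperweight, dome 70 mm diameter, 41 mm high, loose on the desk; point 20 mm above its underside. Leave it alone.
- case_mid (a point): Blue silicone drive case, 85 x 125 x 26 mm, loose on the desk; point at its centre. Leave it alone.
Not all that is in view belongs to the job. Of the things that look like the part that bears level_mid, the smallest one is meant.

How it is judged:
By the outcome, as a careful person would: the job done as asked, in the order asked, and still so for the second after the job is handed in, while the arm keeps its last pose, push and grip.
It also fails if it takes over 67 s, if anything falls off the work surface, if the arm or the gripper's body presses on something with over 40 N, if the wrist force passes 120 N, or if a joint passes its speed limit or range.

## Working session

There is one attempt and no reset: what is moved stays moved. The work goes in short steps, Python scripts to look and compute and a shell command to move; the robot and the scene stay as the last step left them, time stands still between calls to the robot, and variables do not carry over. Pictures are saved under pics/ and viewed, at most 10 in all, crops included, and the job is handed in when it is done.

```bash
mkdir -p pics; ls; python3 - <<'E'
from plant import bot
import cv2,numpy as np
s=bot.get_state();print(s)
for n in("scene","top"):
    im=bot.read_camera(n);cv2.imwrite(f"pics/{n}0.png",im[:,:,::-1]);m=bot.camera_model(n);print(n,m)
print(bot.camera_model("wrist"))
E
```

```text
pics
{'time': 0.0, 'q': array([ 6.33975001e+01,  1.76233034e+01,  8.63821632e+01, -1.08950482e-03,
        7.61123427e+01, -4.20945118e+00]), 'qd': array([-0.0250676 , -0.0469643 ,  0.02751487, -0.02100536, -0.13713014,
       -0.02645546]), 'tau': array([ 3.27826470e-03, -4.57551563e+01, -2.51920187e+01, -7.71666669e-05,
        1.28676376e-02, -3.03195020e-05]), 'tcp_pos': array([218.77036919, 531.05110733, 249.3819533 ]), 'tcp_rot': array([[-9.24593946e-01,  3.80953039e-01, -9.04238035e-04],
       [ 3.80954089e-01,  9.24592111e-01, -1.84674789e-03],
       [ 1.32527133e-04, -2.05196509e-03, -9.99997886e-01]]), 'ft_force': array([ 0.59157802,  0.22220884, -0.30069052]), 'ft_torque': array([ 0.02862805, -0.01608629,  0.00847814]), 'finger_force': 0.0, 'grip_width': 85.70043515727211}
scene {'camera_matrix': array([[521.1240071 ,   0.        , 278.0151487 ],
       [  0.        , 521.1240071 , 209.33067333],
       [  0.        ,   0.        ,   1.        ]]), 'position': array([1094.17949606,  867.66375355,  848.78683684]), 'attitude': array([[-0.78283014,  0.3764255 , -0.4954602 ]
[... 324 characters left out ...]
, 1497.71303163]), 'attitude': array([[ 0.00734908, -0.9964483 ,  0.08388548],
       [-0.99992743, -0.00812369, -0.00889663],
       [ 0.00954649, -0.08381401, -0.99643569]])}
{'camera_matrix': array([[325.1922621 ,   0.        , 277.48796597],
       [  0.        , 325.1922621 , 209.76482723],
       [  0.        ,   0.        ,   1.        ]]), 'mount': array([[-1.87626055e-03, -9.56350449e-01, -2.92216183e-01,
         7.48299854e+01],
       [ 9.99997641e-01, -2.11419089e-03,  4.98436760e-04,
        -6.99875409e-01],
       [-1.09448101e-03, -2.92214558e-01,  9.56352160e-01,
        -1.23655895e+02],
       [ 0.00000000e+00,  0.00000000e+00,  0.00000000e+00,
         1.00000000e+00]])}
```

View pics/top0.png

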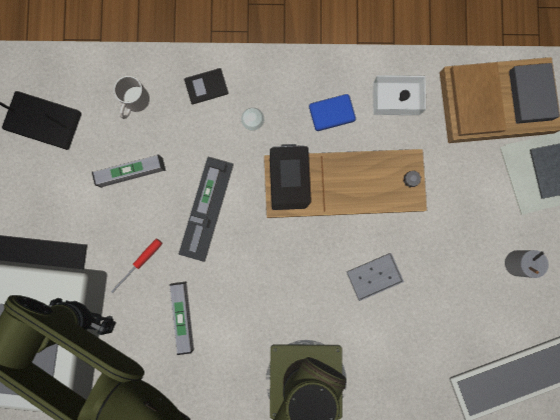

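View pics/scene0.png

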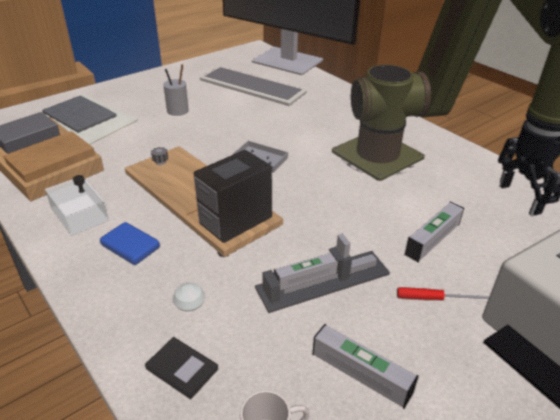

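The top view shows three levels: (128,170) and (180,318) loose, and (208,190) in the clamp. The one in the clamp looks smallest and it is the one the text describes. The board is at (345,183), the knob at (412,178), the tower at (290,178), the paperweight at (252,118) and the blue case at (332,112). I'll confirm in an enlarged crop.

```bash
python3 - <<'E'
import cv2,numpy as np
t=cv2.imread("pics/top0.png");s=cv2.imread("pics/scene0.png")
a=cv2.resize(t[150:270,165:245],None,fx=5,fy=5,interpolation=cv2.INTER_CUBIC)
b=cv2.resize(t[140:225,255:435],(400,189),interpolation=cv2.INTER_CUBIC)
c=cv2.resize(s[225:315,250:395],(400,248),interpolation=cv2.INTER_CUBIC)
o=np.zeros((600,800,3),np.uint8);o[:,:400]=a;o[:189,400:]=b;o[200:448,400:]=c
cv2.imwrite("pics/crop1.png",o)
E
```

```text
(no output)
```

View pics/crop1.png

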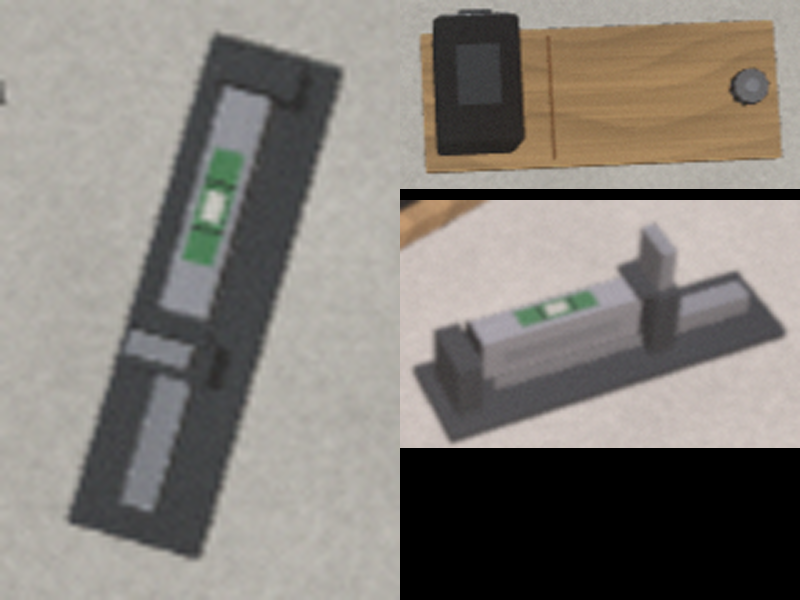

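The crop confirms it: the level in the clamp is the smaller one, its vial at about (207.4,191.4) and the tab top at (197,220). The groove and knob (412.5,178.7) on the board match too.

```bash
cat > h.py <<'E'
import numpy as np,cv2
from plant import bot
def ray(n,p):
    m=bot.camera_model(n);d=np.linalg.solve(m["camera_matrix"],[*p,1]);return np.array(m["position"]),np.array(m["attitude"])@d
def at(n,p,z):
    o,d=ray(n,p);return o+d*(z-o[2])/d[2]
def tri(a,b):
    A=[];B=[]
    for n,p in(("top",a),("scene",b)):
        o,d=ray(n,p);d/=np.linalg.norm(d);P=np.eye(3)-np.outer(d,d);A.append(P);B.append(P@o)
    return np.linalg.lstsq(np.vstack(A),np.hstack(B),rcond=None)[0]
def project(n,X):
    m=bot.camera_model(n);c=np.array(m["attitude"]).T@(np.array(X)-m["position"]);p=m["camera_matrix"]@c;return p[:2]/p[2]
def wproj(X,s=None):
    s=s or bot.get_state();m=bot.camera_model("wrist");M=np.array(m["mount"])
    t=np.array(s["tcp_rot"]).T@(np.array(X)-s["tcp_pos"]);c=M[:3,:3].T@(t-M[:3,3])
    th=np.arctan2(np.hypot(c[0],c[1]),c[2]);K=m["camera_matrix"];u=c[:2]/np.linalg.norm(c[:2])*th*K[0,0];return u+K[:2,2]
def wat(p,z,s=None):
    s=s or bot.get_state();m=bot.camera_model("wrist");M=np.array(m["mount"]);K=m["camera_matrix"]
    v=np.array(p)-K[:2,2];r=np.linalg.norm(v);th=r/K[0,0];c=np.r_[v/r*np.sin(th),np.cos(th)]
    R=np.array(s["tcp_rot"]);o=R@M[:3,3]+s["tcp_pos"];d=R@M[:3,:3]@c;return o+d*(z-o[2])/d[2]
E
python3 - <<'E'
from h import *
np.set_printoptions(precision=1,suppress=True)
c=lambda u,v:(165+u/5,150+v/5); b=lambda u,v:(255+(u-400)/2.222,140+v/2.222)
B=[at("top",c(*p),10)[:2] for p in((218,33),(343,68),(201,558),(68,521))];print("base",B,np.mean(B,0),[np.linalg.norm(B[i]-B[i-1]) for i in range(4)])
d=B[0]-B[3]+B[1]-B[2];print("axis deg",np.degrees(np.arctan2(d[1],d[0])))
L=[at("top",c(*p),70)[:2] for p in((222,86),(270,98),(208,318),(160,305))];print("level",L,np.mean(L,0),[np.linalg.norm(L[i]-L[i-1]) for i in range(4)])
d=L[0]-L[3]+L[1]-L[2];print(np.degrees(np.arctan2(d[1],d[0])))
print("vial",at("top",c(212,207),70))
print("tab tri",tri(c(160,350),(342.4,238.4)),[at("top",c(*p),112)[:2] for p in((130,332),(192,352),(188,366),(124,350))])
k=at("top",b(750,86),92);print("knob",k)
C=[at("top",b(*p),55)[:2] for p in((420,35),(772,20),(780,157),(428,172))];print("board",C,[np.linalg.norm(C[i]-C[i-1]) for i in range(4)])
y=C[0]-C[1]+C[3]-C[2];y/=np.linalg.norm(y);print("board y",y,np.degrees(np.arctan2(y[1],y[0])),"spot",k[:2]+170*y,"mid",np.mean(C,0))
print("paperwt",at("top",(252,119),20),"case",at("top",(332,112),26))
E
```

```text
base [array([646.8, 288. ]), array([626.6, 214. ]), array([338.7, 291.9]), array([359.5, 369.4])] [492.9 290.8] [np.float64(298.6038579476263), np.float64(76.66038367687669), np.float64(298.24340577843327), np.float64(80.18185362396932)]
axis deg -15.481167937451527
level [array([605.1, 277.1]), array([598.5, 249.9]), array([473.6, 282.5]), array([480.7, 309.5])] [539.5 279.7] [np.float64(128.54003994159453), np.float64(27.991349958123045), np.float64(129.0571135676531), np.float64(27.931618222601898)]
-14.594599578259382
vial [536.3 281.4  70. ]
tab tri [453.9 301.5 110.8] [array([462.4, 319. ]), array([451.8, 285.1]), array([444.1, 287.1]), array([452.6, 322. ])]
knob [ 574.1 -291.6   92. ]
board [array([642.2, 123.6]), array([ 666. , -331.3]), array([ 488.2, -338.8]), array([465.3, 111.7])] [np.float64(177.21907494782718), np.float64(455.6028396415071), np.float64(177.93481348170903), np.float64(451.002450448038)]
board y [-0.1  1. ] 92.95276513792804 spot [ 565.3 -121.8] mid [ 565.4 -108.7]
paperwt [758.4 160.9  20. ] case [780.1 -74.6  26. ]
```

```bash
cat >> h.py <<'E'
def go(x,y,z,phi,show=1):
    "tool-frame shift (after turn) to reach world pose, tool down, y axis at phi"
    s=bot.get_state();R=np.array(s["tcp_rot"]);f=np.degrees(np.arctan2(R[1,1],R[0,1]));d=np.array([x,y,z])-s["tcp_pos"]
    a=np.radians(phi);X=np.array([-np.sin(a),np.cos(a)]);Y=np.array([np.cos(a),np.sin(a)])
    print("t",round(s["time"],2),"tcp",s["tcp_pos"].round(1),"phi",round(f,2),"F",s["ft_force"].round(1),"w",round(s["grip_width"],1),"ff",round(s["finger_force"],1))
    print("rz",round((f-phi)/90,4),"x",round(d[:2]@X/100,4),"y",round(d[:2]@Y/100,4),"z",round(-d[2]/100,4))
E
python3 -m handwheel '[{"rz":-0.082,"grip":1},{"x":-0.409,"y":-0.229,"z":0.1},{"x":-0.409,"y":-0.229,"z":0.1},{"x":-0.409,"y":-0.229,"z":0.1},{"x":-0.409,"y":-0.229,"z":0.1},{"x":-0.409,"y":-0.229,"z":0.1},{"x":-0.409,"y":-0.229,"z":0.1},{"x":-0.409,"y":-0.229,"z":0.1}]' 40
python3 -m handwheel '[{"x":0},{"x":0},{"x":0}]'
python3 - <<'E'
from h import *
go(453.7,302,98,75)
s=bot.get_state();im=bot.read_camera("wrist")[:,:,::-1].copy()
for X in((453.7,302,111),(535,281,70),(492.9,290.8,10)): 
    p=wproj(X,s);print(p);cv2.drawMarker(im,tuple(int(v) for v in p),(0,0,255),0,10)
cv2.imwrite("pics/w1.png",im)
E
```

```text
t 0.1 tcp [218.8 531.1 249.5] phi 67.61 F [ 0.9 -0.1  0.1] w 85.5 ff 0.0
rz -0.0821 x -2.8619 y -1.6051 z 1.5152
[187.63253403 422.4403582 ]
[208.75112691 432.43948253]
[206.76041571 389.58488801]schema error: expected keys x, y, z, rx, ry, rz, grip
schema error: expected keys x, y, z, rx, ry, rz, grip
```

View pics/w1.png

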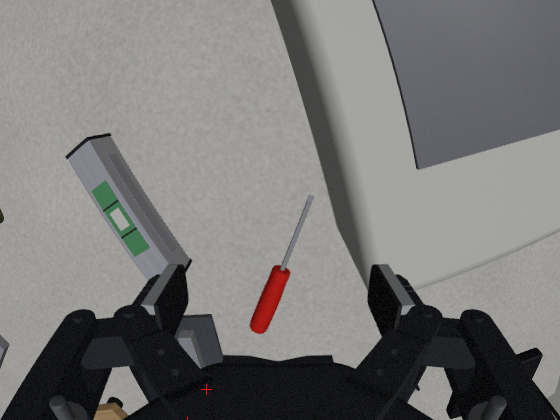

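The picture shows only the unmoved start view, because the rows were refused: every row needs all seven keys.

```bash

python3 -m handwheel '[{"x":0,"y":0,"z":0,"rx":0,"ry":0,"rz":-0.082,"grip":1},{"x":-0.409,"y":-0.229,"z":0.1,"rx":0,"ry":0,"rz":0,"grip":1},{"x":-0.409,"y":-0.229,"z":0.1,"rx":0,"ry":0,"rz":0,"grip":1},{"x":-0.409,"y":-0.229,"z":0.1,"rx":0,"ry":0,"rz":0,"grip":1},{"x":-0.409,"y":-0.229,"z":0.1,"rx":0,"ry":0,"rz":0,"grip":1},{"x":-0.409,"y":-0.229,"z":0.1,"rx":0,"ry":0,"rz":0,"grip":1},{"x":-0.409,"y":-0.229,"z":0.1,"rx":0,"ry":0,"rz":0,"grip":1},{"x":-0.409,"y":-0.229,"z":0.1,"rx":0,"ry":0,"rz":0,"grip":1}]' 40
python3 -m handwheel '[{"x":0,"y":0,"z":0,"rx":0,"ry":0,"rz":0,"grip":1},{"x":0,"y":0,"z":0,"rx":0,"ry":0,"rz":0,"grip":1},{"x":0,"y":0,"z":0,"rx":0,"ry":0,"rz":0,"grip":1}]'
python3 - <<'E'
from h import *
go(453.7,302,98,75)
s=bot.get_state();im=bot.read_camera("wrist")[:,:,::-1].copy()
for X in((453.7,302,111),(535,281,70),(492.9,290.8,10)): 
    p=wproj(X,s);print(p);cv2.drawMarker(im,tuple(int(v) for v in p),(0,0,255),0,10)
cv2.imwrite("pics/w2.png",im)
E
```

```text
time: 0.95
tcp_pos: [455.0, 301.1, 179.8]
tcp_rot: [[-0.966, 0.259, -0.0], [0.259, 0.966, 0.0], [0.0, -0.0, -1.0]]
ft_force: [-0.1, 0.8, -0.3]
grip_width: 85.7
finger_force: 0.0
time: 1.25
tcp_pos: [453.4, 303.1, 180.3]
tcp_rot: [[-0.966, 0.259, -0.001], [0.259, 0.966, 0.0], [0.001, 0.0, -1.0]]
ft_force: [-0.8, -0.0, 0.8]
grip_width: 85.4
finger_force: 0.0
t 1.25 tcp [453.4 303.1 180.3] phi 75.0 F [-0.8 -0.   0.8] w 85.4 ff 0.0
rz -0.0 x -0.0063 y -0.01 z 0.8226
[276.85336826 234.75594496]
[278.03372882 308.05189519]
[276.33837514 235.98690962]
```

View pics/w2.png

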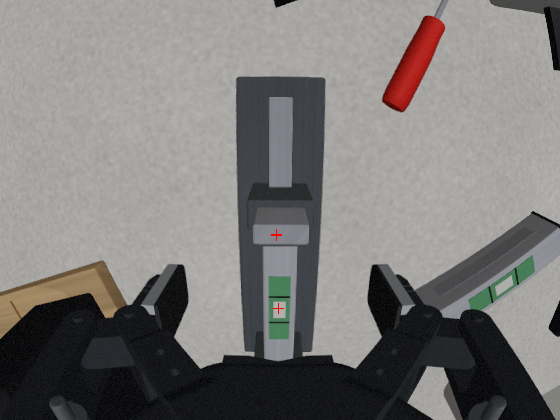

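The clamp lies straight in view: tab top at about (280,234) and vial at (279,308), both within 2 mm of prediction. Descending and gripping the tab.

```bash

python3 -m handwheel '[{"x":0,"y":0.01,"z":0.3,"rx":0,"ry":0,"rz":0,"grip":1},{"x":0,"y":0,"z":0.3,"rx":0,"ry":0,"rz":0,"grip":1},{"x":0,"y":0,"z":0.2,"rx":0,"ry":0,"rz":0,"grip":1},{"x":0,"y":0,"z":0,"rx":0,"ry":0,"rz":0,"grip":-0.4},{"x":0,"y":0,"z":0,"rx":0,"ry":0,"rz":0,"grip":-0.4},{"x":0,"y":0,"z":0,"rx":0,"ry":0,"rz":0,"grip":-0.4},{"x":0,"y":0,"z":0,"rx":0,"ry":0,"rz":0,"grip":-0.4},{"x":0,"y":0,"z":0,"rx":0,"ry":0,"rz":0,"grip":-0.4}]' 30
python3 -m handwheel '[{"x":0,"y":0,"z":0,"rx":0,"ry":0,"rz":0,"grip":-0.4},{"x":0,"y":0,"z":0,"rx":0,"ry":0,"rz":0,"grip":-0.4},{"x":0,"y":0,"z":0,"rx":0,"ry":0,"rz":0,"grip":-0.4}]'
```

```text
time: 2.1
tcp_pos: [455.0, 304.5, 102.0]
tcp_rot: [[-0.966, 0.259, 0.002], [0.259, 0.966, 0.002], [-0.002, 0.002, -1.0]]
ft_force: [-0.5, 2.1, 6.4]
grip_width: 35.4
finger_force: 32.3
time: 2.4
tcp_pos: [455.0, 304.5, 101.9]
tcp_rot: [[-0.966, 0.259, 0.002], [0.259, 0.966, 0.002], [-0.002, 0.003, -1.0]]
ft_force: [-1.4, 1.6, 6.5]
grip_width: 35.5
finger_force: 32.3
```

```bash

python3 -m handwheel '[{"x":0.02,"y":0,"z":-0.02,"rx":0,"ry":0,"rz":0,"grip":-0.4},{"x":0.07,"y":0,"z":0,"rx":0,"ry":0,"rz":0,"grip":-0.4},{"x":0.08,"y":0,"z":0,"rx":0,"ry":0,"rz":0,"grip":-0.4},{"x":0.08,"y":0,"z":0,"rx":0,"ry":0,"rz":0,"grip":-0.4},{"x":0.08,"y":0,"z":0,"rx":0,"ry":0,"rz":0,"grip":-0.4},{"x":0.07,"y":0,"z":0,"rx":0,"ry":0,"rz":0,"grip":-0.4},{"x":0.02,"y":0,"z":0,"rx":0,"ry":0,"rz":0,"grip":-0.4},{"x":0,"y":0,"z":0,"rx":0,"ry":0,"rz":0,"grip":-0.4}]'
python3 -m handwheel '[{"x":0,"y":0,"z":0,"rx":0,"ry":0,"rz":0,"grip":1},{"x":0,"y":0,"z":0,"rx":0,"ry":0,"rz":0,"grip":1},{"x":0,"y":0,"z":0,"rx":0,"ry":0,"rz":0,"grip":1},{"x":0,"y":0,"z":0,"rx":0,"ry":0,"rz":0,"grip":1},{"x":0,"y":0,"z":-0.3,"rx":0,"ry":0,"rz":0,"grip":1},{"x":0,"y":0,"z":-0.3,"rx":0,"ry":0,"rz":0,"grip":1},{"x":0,"y":0,"z":0,"rx":0,"ry":0,"rz":0,"grip":1}]'
python3 - <<'E'
from h import *
go(535,281,56,75)
s=bot.get_state();im=bot.read_camera("wrist")[:,:,::-1].copy()
cv2.imwrite("pics/w3.png",im)
E
```

```text
time: 3.2
tcp_pos: [414.2, 315.7, 102.1]
tcp_rot: [[-0.966, 0.259, 0.002], [0.259, 0.966, 0.002], [-0.001, 0.002, -1.0]]
ft_force: [2.6, 6.3, -9.3]
grip_width: 34.9
finger_force: 33.6
time: 3.9
tcp_pos: [416.2, 315.9, 166.2]
tcp_rot: [[-0.966, 0.259, 0.007], [0.259, 0.966, 0.004], [-0.005, 0.006, -1.0]]
ft_force: [0.2, 0.1, 0.4]
grip_width: 85.2
finger_force: 0.0
t 3.9 tcp [416.2 315.9 166.2] phi 74.98 F [0.2 0.1 0.4] w 85.2 ff 0.0
rz -0.0002 x -1.2375 y -0.0302 z 1.1017
```

View pics/w3.png

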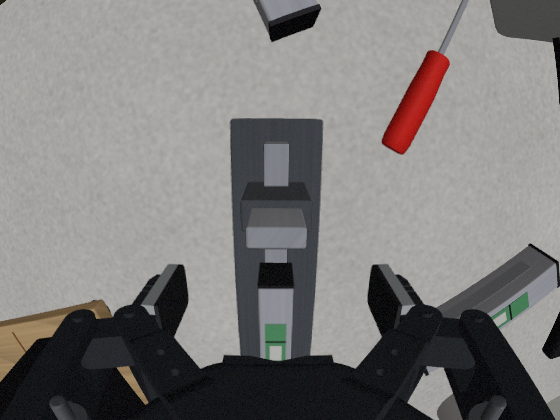

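The jaw is open about 42 mm and the level's black end face is clear at (276,263–287), so it can be lifted.

```bash
python3 - <<'E'
from h import *
e=wat((276,287.5),70);print(e, e[:2]+70*np.array([.966,-.259]))
E
python3 -m handwheel '[{"x":-0.4,"y":-0.01,"z":0,"rx":0,"ry":0,"rz":0,"grip":1},{"x":-0.4,"y":-0.01,"z":0,"rx":0,"ry":0,"rz":0,"grip":1},{"x":-0.42,"y":0,"z":0,"rx":0,"ry":0,"rz":0,"grip":1},{"x":0,"y":0,"z":0,"rx":0,"ry":0,"rz":0,"grip":1},{"x":0,"y":0,"z":0,"rx":0,"ry":0,"rz":0,"grip":1}]'
python3 -c "
from h import *
go(535,281,56,75)"
```

```text
[467.96787041 299.61215622  70.        ] [535.58787041 281.48215622]
time: 4.45
tcp_pos: [531.0, 280.0, 160.8]
tcp_rot: [[-0.965, 0.261, -0.003], [0.261, 0.965, -0.001], [0.002, -0.002, -1.0]]
ft_force: [-0.8, -0.1, -0.1]
grip_width: 85.3
finger_force: 0.0
t 4.45 tcp [531.  280.  160.8] phi 74.88 F [-0.8 -0.1 -0.1] w 85.3 ff 0.0
rz -0.0013 x -0.0358 y 0.0195 z 1.0482
```

```bash

python3 -m handwheel '[{"x":-0.04,"y":0.015,"z":0.25,"rx":0,"ry":0,"rz":0,"grip":1},{"x":0,"y":0,"z":0.3,"rx":0,"ry":0,"rz":0,"grip":1},{"x":0,"y":0,"z":0.3,"rx":0,"ry":0,"rz":0,"grip":1},{"x":0,"y":0,"z":0.2,"rx":0,"ry":0,"rz":0,"grip":1},{"x":0,"y":0,"z":0,"rx":0,"ry":0,"rz":0,"grip":-0.6},{"x":0,"y":0,"z":0,"rx":0,"ry":0,"rz":0,"grip":-0.6},{"x":0,"y":0,"z":0,"rx":0,"ry":0,"rz":0,"grip":-0.6},{"x":0,"y":0,"z":0,"rx":0,"ry":0,"rz":0,"grip":-0.6}]' 50
python3 -m handwheel '[{"x":0,"y":0,"z":0,"rx":0,"ry":0,"rz":0,"grip":-0.6},{"x":0,"y":0,"z":0,"rx":0,"ry":0,"rz":0,"grip":-0.6},{"x":0,"y":0,"z":0,"rx":0,"ry":0,"rz":0,"grip":-0.6},{"x":0,"y":0,"z":0,"rx":0,"ry":0,"rz":0,"grip":-0.6}]'
```

```text
time: 5.25
tcp_pos: [536.1, 282.0, 58.8]
tcp_rot: [[-0.966, 0.259, 0.003], [0.259, 0.966, 0.001], [-0.002, 0.002, -1.0]]
ft_force: [0.9, 0.4, 2.7]
grip_width: 28.2
finger_force: 2.2
time: 5.65
tcp_pos: [536.2, 282.0, 59.0]
tcp_rot: [[-0.966, 0.259, 0.003], [0.259, 0.966, 0.002], [-0.002, 0.002, -1.0]]
ft_force: [-1.0, 0.8, 6.3]
grip_width: 27.6
finger_force: 50.8
```

```bash

python3 -m handwheel '[{"x":0,"y":0,"z":-0.05,"rx":0,"ry":0,"rz":0,"grip":-0.6},{"x":0,"y":0,"z":-0.1,"rx":0,"ry":0,"rz":0,"grip":-0.6},{"x":0,"y":0,"z":-0.2,"rx":0,"ry":0,"rz":0,"grip":-0.6},{"x":0,"y":0,"z":-0.4,"rx":0,"ry":0,"rz":0,"grip":-0.6},{"x":0,"y":0,"z":-0.45,"rx":0,"ry":0,"rz":0,"grip":-0.6},{"x":0,"y":0,"z":-0.45,"rx":0,"ry":0,"rz":0,"grip":-0.6},{"x":0,"y":0,"z":-0.4,"rx":0,"ry":0,"rz":0,"grip":-0.6},{"x":0,"y":0,"z":-0.25,"rx":0,"ry":0,"rz":0,"grip":-0.6}]'
python3 -m handwheel '[{"x":0,"y":0,"z":0,"rx":0,"ry":0,"rz":0,"grip":-0.6},{"x":0,"y":0,"z":0,"rx":0,"ry":0,"rz":0,"grip":-0.6}]'
python3 -c "
from h import *
go(565,-122,289,3)
go(565,-122,289,75)"
```

```text
time: 6.45
tcp_pos: [535.9, 281.5, 291.6]
tcp_rot: [[-0.966, 0.259, 0.004], [0.259, 0.966, 0.002], [-0.004, 0.003, -1.0]]
ft_force: [0.3, 0.3, -3.6]
grip_width: 27.3
finger_force: 49.8
time: 6.65
tcp_pos: [534.8, 281.0, 287.0]
tcp_rot: [[-0.966, 0.259, -0.0], [0.259, 0.966, -0.0], [0.0, -0.0, -1.0]]
ft_force: [-0.2, 0.3, -4.0]
grip_width: 27.1
finger_force: 49.9
t 6.65 tcp [534.8 281.  287. ] phi 74.98 F [-0.2  0.3 -4. ] w 27.1 ff 49.9
rz 0.7998 x -4.0405 y 0.0911 z -0.0205
t 6.65 tcp [534.8 281.  287. ] phi 74.98 F [-0.2  0.3 -4. ] w 27.1 ff 49.9
rz -0.0002 x -1.3353 y -3.8146 z -0.0205
```

```bash

python3 -m handwheel '[{"x":0,"y":0,"z":0,"rx":0,"ry":0,"rz":0.05,"grip":-0.6},{"x":0,"y":0,"z":0,"rx":0,"ry":0,"rz":0.09,"grip":-0.6},{"x":0,"y":0,"z":0,"rx":0,"ry":0,"rz":0.09,"grip":-0.6},{"x":0,"y":0,"z":0,"rx":0,"ry":0,"rz":0.09,"grip":-0.6},{"x":0,"y":0,"z":0,"rx":0,"ry":0,"rz":0.09,"grip":-0.6},{"x":0,"y":0,"z":0,"rx":0,"ry":0,"rz":0.09,"grip":-0.6},{"x":0,"y":0,"z":0,"rx":0,"ry":0,"rz":0.09,"grip":-0.6},{"x":0,"y":0,"z":0,"rx":0,"ry":0,"rz":0.09,"grip":-0.6}]'
python3 -m handwheel '[{"x":-0.2,"y":0.01,"z":0,"rx":0,"ry":0,"rz":0.08,"grip":-0.6},{"x":-0.4,"y":0.01,"z":0,"rx":0,"ry":0,"rz":0.04,"grip":-0.6},{"x":-0.4,"y":0.01,"z":0,"rx":0,"ry":0,"rz":0,"grip":-0.6},{"x":-0.45,"y":0.01,"z":0,"rx":0,"ry":0,"rz":0,"grip":-0.6},{"x":-0.45,"y":0.01,"z":0,"rx":0,"ry":0,"rz":0,"grip":-0.6},{"x":-0.45,"y":0.01,"z":0,"rx":0,"ry":0,"rz":0,"grip":-0.6},{"x":-0.45,"y":0.01,"z":0,"rx":0,"ry":0,"rz":0,"grip":-0.6},{"x":-0.45,"y":0.01,"z":0,"rx":0,"ry":0,"rz":0,"grip":-0.6}]'
python3 -m handwheel '[{"x":-0.45,"y":0.01,"z":0,"rx":0,"ry":0,"rz":0,"grip":-0.6},{"x":-0.3,"y":0,"z":0,"rx":0,"ry":0,"rz":0,"grip":-0.6},{"x":0,"y":0,"z":0,"rx":0,"ry":0,"rz":0,"grip":-0.6},{"x":0,"y":0,"z":0,"rx":0,"ry":0,"rz":0,"grip":-0.6},{"x":0,"y":0,"z":0,"rx":0,"ry":0,"rz":0,"grip":-0.6}]'
python3 - <<'E'
from h import *
go(565,-122,88,3)
s=bot.get_state();im=bot.read_camera("wrist")[:,:,::-1].copy()
cv2.imwrite("pics/w4.png",im)
E
```

```text
time: 7.45
tcp_pos: [533.6, 280.6, 283.6]
tcp_rot: [[-0.233, 0.973, -0.006], [0.973, 0.233, -0.003], [-0.001, -0.007, -1.0]]
ft_force: [-0.3, -0.1, -3.8]
grip_width: 27.2
finger_force: 49.7
time: 8.25
tcp_pos: [564.5, -43.3, 284.0]
tcp_rot: [[-0.052, 0.999, -0.006], [0.999, 0.052, 0.001], [0.001, -0.006, -1.0]]
ft_force: [-0.6, 1.0, -2.8]
grip_width: 27.4
finger_force: 49.7
time: 8.75
tcp_pos: [570.3, -115.6, 285.3]
tcp_rot: [[-0.052, 0.999, -0.004], [0.999, 0.052, 0.002], [0.002, -0.004, -1.0]]
ft_force: [0.1, 0.2, -2.7]
grip_width: 27.2
finger_force: 49.8
t 8.75 tcp [ 570.3 -115.6  285.3] phi 3.01 F [ 0.1  0.2 -2.7] w 27.2 ff 49.8
rz 0.0001 x -0.0615 y -0.0559 z 1.973
```

View pics/w4.png

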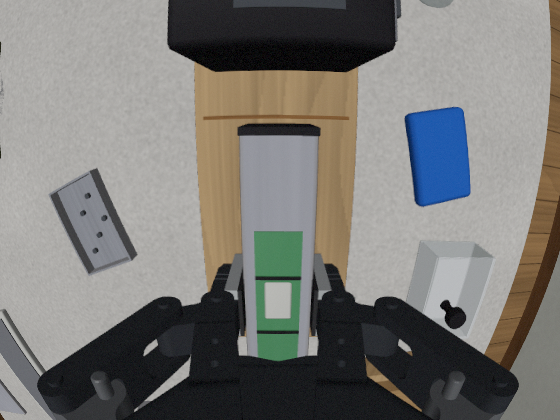

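The level is held straight over the board, vial up, with the board edges symmetric about it and the tower at the top of the picture. Lowering it to near contact.

```bash

python3 -m handwheel '[{"x":-0.06,"y":-0.035,"z":0.2,"rx":0,"ry":0,"rz":0,"grip":-0.6},{"x":0,"y":0,"z":0.4,"rx":0,"ry":0,"rz":0,"grip":-0.6},{"x":0,"y":0,"z":0.4,"rx":0,"ry":0,"rz":0,"grip":-0.6},{"x":0,"y":0,"z":0.4,"rx":0,"ry":0,"rz":0,"grip":-0.6},{"x":0,"y":0,"z":0.3,"rx":0,"ry":0,"rz":0,"grip":-0.6},{"x":0,"y":0,"z":0.1,"rx":0,"ry":0,"rz":0,"grip":-0.6},{"x":0,"y":0,"z":0.05,"rx":0,"ry":0,"rz":0,"grip":-0.6},{"x":0,"y":0,"z":0,"rx":0,"ry":0,"rz":0,"grip":-0.6}]'
python3 -m handwheel '[{"x":0,"y":0,"z":0,"rx":0,"ry":0,"rz":0,"grip":-0.6},{"x":0,"y":0,"z":0,"rx":0,"ry":0,"rz":0,"grip":-0.6},{"x":0,"y":0,"z":0,"rx":0,"ry":0,"rz":0,"grip":-0.6}]'
```

```text
time: 9.6
tcp_pos: [568.9, -122.3, 102.8]
tcp_rot: [[-0.053, 0.999, 0.001], [0.999, 0.053, -0.0], [-0.0, 0.001, -1.0]]
ft_force: [-0.0, -0.5, -3.0]
grip_width: 27.3
finger_force: 49.8
time: 9.9
tcp_pos: [569.0, -123.0, 103.7]
tcp_rot: [[-0.052, 0.999, 0.002], [0.999, 0.052, -0.001], [-0.001, 0.002, -1.0]]
ft_force: [0.7, 0.1, -3.2]
grip_width: 27.0
finger_force: 49.8
```

Expected contact is near z 84. Going down in small steps and watching the force.

```bash

python3 -m handwheel '[{"x":0,"y":0,"z":0.05,"rx":0,"ry":0,"rz":0,"grip":-0.6},{"x":0,"y":0,"z":0.04,"rx":0,"ry":0,"rz":0,"grip":-0.6},{"x":0,"y":0,"z":0.03,"rx":0,"ry":0,"rz":0,"grip":-0.6},{"x":0,"y":0,"z":0.02,"rx":0,"ry":0,"rz":0,"grip":-0.6},{"x":0,"y":0,"z":0,"rx":0,"ry":0,"rz":0,"grip":-0.6},{"x":0,"y":0,"z":0,"rx":0,"ry":0,"rz":0,"grip":-0.6},{"x":0,"y":0,"z":0,"rx":0,"ry":0,"rz":0,"grip":-0.6}]'
python3 -m handwheel '[{"x":0,"y":0,"z":0.015,"rx":0,"ry":0,"rz":0,"grip":-0.6},{"x":0,"y":0,"z":0,"rx":0,"ry":0,"rz":0,"grip":-0.6},{"x":0,"y":0,"z":0,"rx":0,"ry":0,"rz":0,"grip":-0.6}]'
```

```text
time: 10.6
tcp_pos: [568.3, -122.8, 88.4]
tcp_rot: [[-0.052, 0.999, 0.0], [0.999, 0.052, -0.0], [-0.0, 0.0, -1.0]]
ft_force: [-0.3, 0.0, -3.0]
grip_width: 27.2
finger_force: 49.8
time: 10.9
tcp_pos: [568.2, -122.8, 86.8]
tcp_rot: [[-0.052, 0.999, -0.0], [0.999, 0.052, -0.0], [-0.0, -0.0, -1.0]]
ft_force: [0.1, -0.2, -3.1]
grip_width: 27.5
finger_force: 49.8
```

```bash

python3 -m handwheel '[{"x":0,"y":0,"z":0.015,"rx":0,"ry":0,"rz":0,"grip":-0.6},{"x":0,"y":0,"z":0,"rx":0,"ry":0,"rz":0,"grip":-0.6},{"x":0,"y":0,"z":0,"rx":0,"ry":0,"rz":0,"grip":-0.6}]'
python3 -m handwheel '[{"x":0,"y":0,"z":0.01,"rx":0,"ry":0,"rz":0,"grip":-0.6},{"x":0,"y":0,"z":0,"rx":0,"ry":0,"rz":0,"grip":-0.6},{"x":0,"y":0,"z":0,"rx":0,"ry":0,"rz":0,"grip":-0.6}]'
```

```text
time: 11.2
tcp_pos: [568.1, -122.7, 85.2]
tcp_rot: [[-0.052, 0.999, -0.0], [0.999, 0.052, 0.0], [0.0, -0.0, -1.0]]
ft_force: [-0.2, -0.5, -3.5]
grip_width: 27.4
finger_force: 49.8
time: 11.5
tcp_pos: [568.2, -122.8, 84.3]
tcp_rot: [[-0.052, 0.999, -0.0], [0.999, 0.052, 0.0], [0.0, -0.0, -1.0]]
ft_force: [-0.4, 0.5, -1.8]
grip_width: 27.5
finger_force: 49.8
```

```bash

python3 -m handwheel '[{"x":0,"y":0,"z":0.008,"rx":0,"ry":0,"rz":0,"grip":-0.6},{"x":0,"y":0,"z":0,"rx":0,"ry":0,"rz":0,"grip":-0.6},{"x":0,"y":0,"z":0,"rx":0,"ry":0,"rz":0,"grip":-0.6}]'
python3 -m handwheel '[{"x":0,"y":0,"z":0.005,"rx":0,"ry":0,"rz":0,"grip":-0.6},{"x":0,"y":0,"z":0,"rx":0,"ry":0,"rz":0,"grip":-0.6},{"x":0,"y":0,"z":0,"rx":0,"ry":0,"rz":0,"grip":-0.6}]'
```

```text
time: 11.8
tcp_pos: [568.2, -122.7, 83.5]
tcp_rot: [[-0.052, 0.999, -0.0], [0.999, 0.052, 0.0], [0.0, -0.0, -1.0]]
ft_force: [-0.2, 0.0, -3.4]
grip_width: 27.1
finger_force: 49.8
time: 12.1
tcp_pos: [568.2, -122.7, 83.0]
tcp_rot: [[-0.052, 0.999, -0.0], [0.999, 0.052, 0.0], [0.0, -0.0, -1.0]]
ft_force: [-1.1, 0.7, -2.3]
grip_width: 27.3
finger_force: 49.8
```

```bash

python3 -m handwheel '[{"x":0,"y":0,"z":0.007,"rx":0,"ry":0,"rz":0,"grip":-0.6},{"x":0,"y":0,"z":0,"rx":0,"ry":0,"rz":0,"grip":-0.6},{"x":0,"y":0,"z":0,"rx":0,"ry":0,"rz":0,"grip":-0.6}]' | grep -E "pos|for"
python3 -m handwheel '[{"x":0,"y":0,"z":0.007,"rx":0,"ry":0,"rz":0,"grip":-0.6},{"x":0,"y":0,"z":0,"rx":0,"ry":0,"rz":0,"grip":-0.6},{"x":0,"y":0,"z":0,"rx":0,"ry":0,"rz":0,"grip":-0.6}]'| grep -E "pos|for"
```

```text
tcp_pos: [568.2, -122.8, 82.3]
ft_force: [0.3, -0.9, -3.0]
finger_force: 49.8
tcp_pos: [568.2, -122.7, 81.6]
ft_force: [0.1, 0.1, -3.4]
finger_force: 49.8
```

```bash

python3 -m handwheel '[{"x":0,"y":0,"z":0.007,"rx":0,"ry":0,"rz":0,"grip":-0.6},{"x":0,"y":0,"z":0,"rx":0,"ry":0,"rz":0,"grip":-0.6},{"x":0,"y":0,"z":0,"rx":0,"ry":0,"rz":0,"grip":-0.6}]'| grep -E "pos|for"
```

```text
tcp_pos: [568.3, -122.8, 81.2]
ft_force: [0.3, -0.7, -0.6]
finger_force: 50.4
```

```bash

python3 -m handwheel '[{"x":0,"y":0,"z":0.007,"rx":0,"ry":0,"rz":0,"grip":-0.6},{"x":0,"y":0,"z":0,"rx":0,"ry":0,"rz":0,"grip":-0.6},{"x":0,"y":0,"z":0,"rx":0,"ry":0,"rz":0,"grip":-0.6}]'| grep -E "pos|rot|for"
python3 -m handwheel '[{"x":0,"y":0,"z":0,"rx":0,"ry":0,"rz":0,"grip":-0.4},{"x":0,"y":0,"z":0,"rx":0,"ry":0,"rz":0,"grip":-0.2},{"x":0,"y":0,"z":0,"rx":0,"ry":0,"rz":0,"grip":0.2},{"x":0,"y":0,"z":0,"rx":0,"ry":0,"rz":0,"grip":0.5},{"x":0,"y":0,"z":0,"rx":0,"ry":0,"rz":0,"grip":0.5}]'| grep -E "time|pos|for|grip"
python3 -m handwheel '[{"x":0,"y":0,"z":-0.1,"rx":0,"ry":0,"rz":0,"grip":0.5},{"x":0,"y":0,"z":-0.2,"rx":0,"ry":0,"rz":0,"grip":0.5},{"x":0,"y":0,"z":-0.3,"rx":0,"ry":0,"rz":0,"grip":1},{"x":0,"y":0,"z":-0.3,"rx":0,"ry":0,"rz":0,"grip":1},{"x":0,"y":0,"z":0,"rx":0,"ry":0,"rz":0,"grip":1},{"x":0,"y":0,"z":0,"rx":0,"ry":0,"rz":0,"grip":1},{"x":0,"y":0,"z":0,"rx":0,"ry":0,"rz":0,"grip":1}]'| grep -E "time|pos|for"
python3 - <<'E'
from h import *
go(574,-291.6,79,30)
s=bot.get_state();w=bot.read_camera("wrist")[:,:,::-1];t=bot.read_camera("top")[:,:,::-1]
o=np.zeros((420,800,3),np.uint8);o[:,:400]=w[:,80:480];o[:210,400:]=cv2.resize(t[140:234,255:435],(400,210),interpolation=cv2.INTER_CUBIC)
cv2.imwrite("pics/w5.png",o)
E
```

```text
tcp_pos: [568.4, -123.0, 80.8]
tcp_rot: [[-0.052, 0.999, 0.001], [0.999, 0.052, -0.0], [-0.0, 0.001, -1.0]]
ft_force: [-1.7, -1.7, 4.8]
finger_force: 50.9
time: 13.8
tcp_pos: [568.2, -122.7, 80.0]
ft_force: [-0.2, 0.2, -0.5]
grip_width: 64.4
finger_force: 0.0
time: 14.5
tcp_pos: [567.4, -122.5, 169.6]
ft_force: [-0.4, 0.0, 0.8]
finger_force: 0.0
t 14.5 tcp [ 567.4 -122.5  169.6] phi 2.99 F [-0.4  0.   0.8] w 85.4 ff 0.0
rz -0.3001 x -1.4972 y -0.7883 z 0.9064
```

View pics/w5.png

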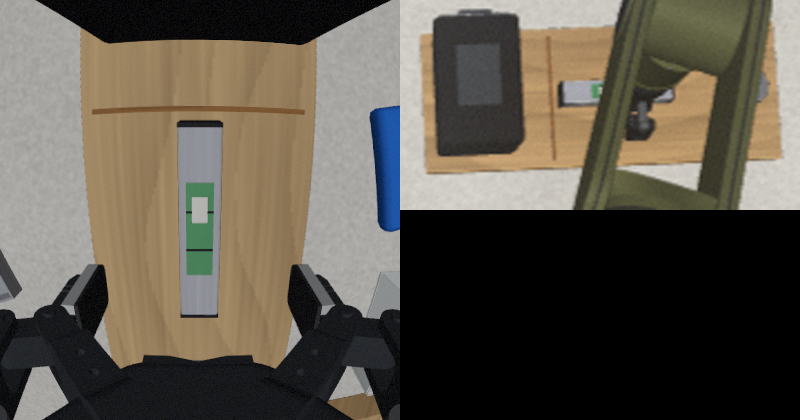

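The level stands freely on the board, vial up and straight. The bubble at (200,210) is offset from the vial centre (200,231), towards the tower, so the knob end is low and must be turned clockwise.

```bash
python3 - <<'E'
from h import *
a=[wat((280,v),91) for v in(210,212,250)];print((a[0]-(a[1]+a[2])/2)[:2],np.linalg.norm(a[1]-a[2]))
E
python3 -m handwheel '[{"x":0,"y":0,"z":0,"rx":0,"ry":0,"rz":-0.075,"grip":1},{"x":0,"y":0,"z":0,"rx":0,"ry":0,"rz":-0.075,"grip":1},{"x":0,"y":0,"z":0,"rx":0,"ry":0,"rz":-0.075,"grip":1},{"x":0,"y":0,"z":0,"rx":0,"ry":0,"rz":-0.075,"grip":1},{"x":-0.38,"y":-0.197,"z":0,"rx":0,"ry":0,"rz":0,"grip":1},{"x":-0.38,"y":-0.197,"z":0,"rx":0,"ry":0,"rz":0,"grip":1},{"x":-0.38,"y":-0.197,"z":0,"rx":0,"ry":0,"rz":0,"grip":1},{"x":-0.38,"y":-0.197,"z":0,"rx":0,"ry":0,"rz":0,"grip":1}]'| grep -E "pos"
python3 -m handwheel '[{"x":0,"y":0,"z":0,"rx":0,"ry":0,"rz":0,"grip":1},{"x":0,"y":0,"z":0,"rx":0,"ry":0,"rz":0,"grip":1},{"x":0,"y":0,"z":0,"rx":0,"ry":0,"rz":0,"grip":1}]'| grep -E "pos"
python3 - <<'E'
from h import *
go(575,-293.5,77,30)
s=bot.get_state();w=bot.read_camera("wrist")[:,:,::-1].copy()
p=wproj((575,-293.5,85),s);print(p);cv2.drawMarker(w,tuple(int(v) for v in p),(0,0,255),0,8)
cv2.imwrite("pics/w6.png",w)
E
```

```text
[-0.78440994 14.81910267] 26.9628842254432
tcp_pos: [575.3, -294.9, 168.8]
tcp_pos: [575.1, -292.5, 169.1]
t 15.7 tcp [ 575.1 -292.5  169.1] phi 30.0 F [-0.2  0.9 -1. ] w 85.4 ff 0.0
rz -0.0 x -0.0076 y -0.006 z 0.921
[277.71416348 226.67437689]
```

View pics/w6.png

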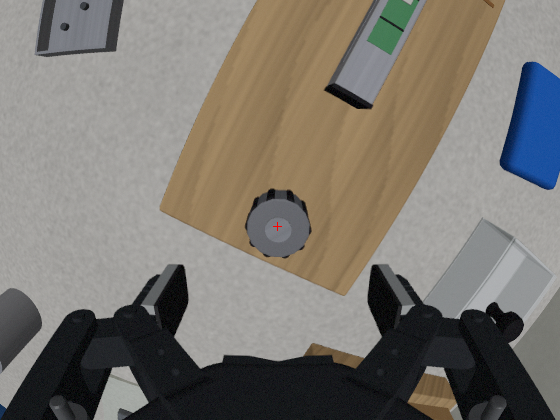

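The knob is centred under the gripper at (278,227), and the bubble is off by 14.8 mm, so about 59° clockwise is needed. Descending and gripping.

```bash

python3 -m handwheel '[{"x":0,"y":0,"z":0.3,"rx":0,"ry":0,"rz":0,"grip":1},{"x":0,"y":0,"z":0.3,"rx":0,"ry":0,"rz":0,"grip":1},{"x":0,"y":0,"z":0.25,"rx":0,"ry":0,"rz":0,"grip":1},{"x":0,"y":0,"z":0.05,"rx":0,"ry":0,"rz":0,"grip":1},{"x":0,"y":0,"z":0,"rx":0,"ry":0,"rz":0,"grip":-0.2},{"x":0,"y":0,"z":0,"rx":0,"ry":0,"rz":0,"grip":-0.2},{"x":0,"y":0,"z":0,"rx":0,"ry":0,"rz":0,"grip":-0.2},{"x":0,"y":0,"z":0,"rx":0,"ry":0,"rz":0,"grip":-0.2}]' 40| grep -E "pos|for|grip"
python3 -m handwheel '[{"x":0,"y":0,"z":0,"rx":0,"ry":0,"rz":0,"grip":-0.2},{"x":0,"y":0,"z":0,"rx":0,"ry":0,"rz":0,"grip":-0.2},{"x":0,"y":0,"z":0,"rx":0,"ry":0,"rz":0,"grip":-0.2}]'| grep -E "pos|for|grip"
```

```text
tcp_pos: [576.5, -294.5, 82.4]
ft_force: [-1.5, -0.1, 5.5]
grip_width: 42.4
finger_force: 40.5
tcp_pos: [576.5, -294.4, 82.4]
ft_force: [-1.4, 0.3, 6.0]
grip_width: 42.8
finger_force: 40.7
```

```bash

python3 -m handwheel '[{"x":0,"y":0,"z":-0.005,"rx":0,"ry":0,"rz":0.04,"grip":-0.2},{"x":0,"y":0,"z":-0.008,"rx":0,"ry":0,"rz":0.08,"grip":-0.2},{"x":0,"y":0,"z":-0.008,"rx":0,"ry":0,"rz":0.08,"grip":-0.2},{"x":0,"y":0,"z":-0.008,"rx":0,"ry":0,"rz":0.08,"grip":-0.2},{"x":0,"y":0,"z":-0.008,"rx":0,"ry":0,"rz":0.08,"grip":-0.2},{"x":0,"y":0,"z":-0.008,"rx":0,"ry":0,"rz":0.08,"grip":-0.2},{"x":0,"y":0,"z":-0.008,"rx":0,"ry":0,"rz":0.08,"grip":-0.2},{"x":0,"y":0,"z":-0.008,"rx":0,"ry":0,"rz":0.08,"grip":-0.2}]'| grep -E "pos|for|grip"
python3 -m handwheel '[{"x":0,"y":0,"z":-0.005,"rx":0,"ry":0,"rz":0.05,"grip":-0.2},{"x":0,"y":0,"z":0,"rx":0,"ry":0,"rz":0,"grip":-0.2},{"x":0,"y":0,"z":0,"rx":0,"ry":0,"rz":0,"grip":-0.2},{"x":0,"y":0,"z":0,"rx":0,"ry":0,"rz":0,"grip":-0.2},{"x":0,"y":0,"z":0,"rx":0,"ry":0,"rz":0,"grip":-0.2},{"x":0,"y":0,"z":0,"rx":0,"ry":0,"rz":0,"grip":-0.2},{"x":0,"y":0,"z":0,"rx":0,"ry":0,"rz":0,"grip":-0.2},{"x":0,"y":0,"z":0,"rx":0,"ry":0,"rz":0,"grip":-0.2}]'| grep -E "pos|for|grip"
python3 - <<'E'
from h import *
go(576,-294,77,-29)
w=bot.read_camera("wrist")[:,:,::-1];t=bot.read_camera("top")[:,:,::-1];s=bot.read_camera("scene")[:,:,::-1]
o=np.zeros((600,800,3),np.uint8);o[:210,:280]=cv2.resize(w,(280,210));o[:210,400:]=cv2.resize(t[140:234,255:435],(400,210),interpolation=cv2.INTER_CUBIC)
o[220:600,:]=cv2.resize(s[130:225,100:300],(800,380),interpolation=cv2.INTER_CUBIC)
cv2.imwrite("pics/w7.png",o);cv2.imwrite("pics/w7full.png",w)
E
```

```text
tcp_pos: [576.1, -293.7, 88.7]
ft_force: [-2.0, 2.4, 9.0]
grip_width: 42.6
finger_force: 40.8
tcp_pos: [576.1, -293.6, 89.2]
ft_force: [-2.1, 2.1, 9.1]
grip_width: 42.3
finger_force: 40.9
t 18.45 tcp [ 576.1 -293.6   89.2] phi -28.52 F [-2.1  2.1  9.1] w 42.3 ff 40.9
rz 0.0053 x -0.0042 y 0.0008 z 0.1219
```

View pics/w7.png

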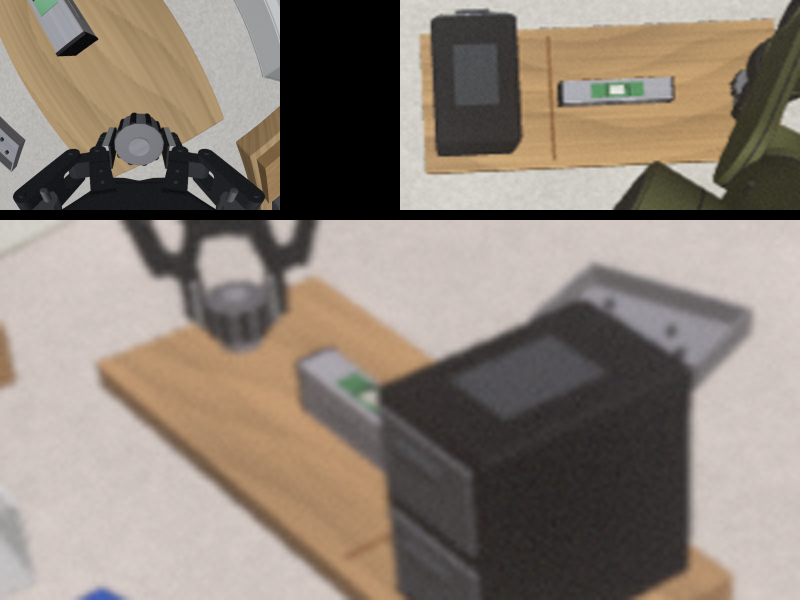

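The top view (w7) shows the bubble at (617,89), midway in the vial window (591–643). Releasing the knob and going back above the level to measure numerically.

```bash

python3 -m handwheel '[{"x":0,"y":0,"z":0,"rx":0,"ry":0,"rz":0,"grip":1},{"x":0,"y":0,"z":0,"rx":0,"ry":0,"rz":0,"grip":1},{"x":0,"y":0,"z":0,"rx":0,"ry":0,"rz":0,"grip":1},{"x":0,"y":0,"z":0,"rx":0,"ry":0,"rz":0,"grip":1},{"x":0,"y":0,"z":-0.2,"rx":0,"ry":0,"rz":0,"grip":1},{"x":0,"y":0,"z":-0.3,"rx":0,"ry":0,"rz":0,"grip":1},{"x":0,"y":0,"z":-0.3,"rx":0,"ry":0,"rz":0,"grip":1},{"x":0,"y":0,"z":0,"rx":0,"ry":0,"rz":-0.07,"grip":1}]'| grep -E "pos|for|grip"
python3 -m handwheel '[{"x":0,"y":0,"z":0,"rx":0,"ry":0,"rz":-0.07,"grip":1},{"x":0,"y":0,"z":0,"rx":0,"ry":0,"rz":-0.07,"grip":1},{"x":0,"y":0,"z":0,"rx":0,"ry":0,"rz":-0.07,"grip":1},{"x":0,"y":0,"z":0,"rx":0,"ry":0,"rz":-0.07,"grip":1},{"x":0.42,"y":0.01,"z":0,"rx":0,"ry":0,"rz":0,"grip":1},{"x":0.42,"y":0,"z":0,"rx":0,"ry":0,"rz":0,"grip":1},{"x":0.42,"y":0,"z":0,"rx":0,"ry":0,"rz":0,"grip":1},{"x":0.42,"y":0,"z":0,"rx":0,"ry":0,"rz":0,"grip":1}]'| grep -E "pos|for|grip"
python3 -m handwheel '[{"x":0,"y":0,"z":0,"rx":0,"ry":0,"rz":0,"grip":1},{"x":0,"y":0,"z":0,"rx":0,"ry":0,"rz":0,"grip":1},{"x":0,"y":0,"z":0,"rx":0,"ry":0,"rz":0,"grip":1}]'| grep -E "pos"
cat >> h.py <<'E'
def vial(z=93):
    s=bot.get_state();w=bot.read_camera("wrist").astype(int)
    q=wproj((568,-122.7,z),s).astype(int);print("expected",q)
    r,g,b=w[...,0],w[...,1],w[...,2];G=np.zeros(r.shape,np.uint8);G[(g>r+25)&(g>b+15)]=1
    n,l,st,c=cv2.connectedComponentsWithStats(G);
    ys,xs=np.nonzero(G);k=(abs(xs-q[0])<40)&(abs(ys-q[1])<70);x0,x1,y0,y1=xs[k].min(),xs[k].max(),ys[k].min(),ys[k].max();print("green",x0,x1,y0,y1)
    sub=w[y0:y1+1,x0:x1+1];W=sub.min(2)>140;yy,xx=np.nonzero(W);print("bubble px",xx.mean()+x0,yy.min()+y0,yy.max()+y0,len(yy))
    xe=int(x0+3);prof=w[y0:y1+1,xe:xe+4].mean((1,2));print("dark rows",[(y0+i,int(v)) for i,v in enumerate(prof) if v<65])
    e=[wat(((x0+x1)/2,v),z,s) for v in(y0-.5,y1+.5)];m=(e[0]+e[1])/2;bb=(wat((xx.mean()+x0,yy.min()+y0-.5),z,s)+wat((xx.mean()+x0,yy.max()+y0+.5),z,s))/2
    print("vial len",np.linalg.norm(e[0]-e[1]),"mid",m,"bubble along +y",(bb-m)[1])
E
python3 - <<'E'
from h import *
go(568,-122.7,170,3)
vial()
E
```

```text
tcp_pos: [578.7, -295.5, 171.5]
ft_force: [0.8, 0.2, -0.0]
grip_width: 85.6
finger_force: 0.0
tcp_pos: [567.9, -124.7, 166.6]
ft_force: [-0.3, -0.0, 0.1]
grip_width: 85.5
finger_force: 0.0
tcp_pos: [568.6, -126.8, 166.9]
t 20.5 tcp [ 568.6 -126.8  166.9] phi 2.98 F [-0.1 -0.1 -0.1] w 85.7 ff 0.0
rz -0.0002 x 0.0411 y -0.0038 z -0.0313
expected [277 224]
green 264 292 176 272
bubble px 278.68314606741575 214 272 445
dark rows [(np.int64(206), 43), (np.int64(207), 44), (np.int64(245), 47), (np.int64(246), 30), (np.int64(247), 47)]
vial len 66.98114689198009 mid [ 568.25864824 -124.32411708   93.        ] bubble along +y -12.266884426902195
```

```bash
python3 - <<'E'
from h import *
s=bot.get_state();w=bot.read_camera("wrist");W=np.uint8(w[176:270,266:291].min(2)>140)
n,l,st,c=cv2.connectedComponentsWithStats(W);i=1+st[1:,4].argmax();x,y,a,h,_=st[i];print(st[i])
m=[wat((278.5,v),94,s)[1] for v in(176+y-.5,176+y+h-.5,206.5,246)];print("bubble",m[0]-m[1],(m[0]+m[1])/2-(m[2]+m[3])/2)
E
python3 -m handwheel '[{"x":0.025,"y":0,"z":0.1,"rx":0,"ry":0,"rz":0,"grip":-1},{"x":0,"y":0,"z":0.1,"rx":0,"ry":0,"rz":0,"grip":-1},{"x":0,"y":0,"z":0.1,"rx":0,"ry":0,"rz":0,"grip":-1},{"x":0,"y":0,"z":0.05,"rx":0,"ry":0,"rz":0,"grip":-1},{"x":0,"y":0,"z":0,"rx":0,"ry":0,"rz":0,"grip":-1},{"x":0,"y":0,"z":0,"rx":0,"ry":0,"rz":0,"grip":-1},{"x":0,"y":0,"z":0,"rx":0,"ry":0,"rz":0,"grip":-1},{"x":0,"y":0,"z":0,"rx":0,"ry":0,"rz":0,"grip":-1}]' 30
python3 -m handwheel '[{"x":0,"y":0,"z":0.06,"rx":0,"ry":0,"rz":0,"grip":-1},{"x":0,"y":0,"z":0.04,"rx":0,"ry":0,"rz":0,"grip":-1},{"x":0,"y":0,"z":0.02,"rx":0,"ry":0,"rz":0,"grip":-1},{"x":0,"y":0,"z":0,"rx":0,"ry":0,"rz":0,"grip":-1},{"x":0,"y":0,"z":0,"rx":0,"ry":0,"rz":0,"grip":-1}]'
```

```text
[  4  37  16  26 416]
bubble 17.723781310320504 0.6810144939197045
time: 21.4
tcp_pos: [568.4, -123.6, 132.3]
tcp_rot: [[-0.052, 0.999, 0.001], [0.999, 0.052, -0.0], [-0.0, 0.001, -1.0]]
ft_force: [-0.0, 1.4, 0.1]
grip_width: 0.4
finger_force: 0.0
time: 21.9
tcp_pos: [568.0, -123.5, 119.7]
tcp_rot: [[-0.052, 0.999, -0.0], [0.999, 0.052, 0.0], [0.0, -0.0, -1.0]]
ft_force: [-0.6, 0.3, 0.3]
grip_width: 0.4
finger_force: 0.0
```

The bubble is off by only 0.7 mm (±4 mm allowed). Pressing down slowly now.

```bash

for i in 1 ; do :; done
python3 -m handwheel '[{"x":0,"y":0,"z":0.02,"rx":0,"ry":0,"rz":0,"grip":-1},{"x":0,"y":0,"z":0.01,"rx":0,"ry":0,"rz":0,"grip":-1},{"x":0,"y":0,"z":0,"rx":0,"ry":0,"rz":0,"grip":-1},{"x":0,"y":0,"z":0,"rx":0,"ry":0,"rz":0,"grip":-1}]' | grep -E "pos|ft_"
python3 -m handwheel '[{"x":0,"y":0,"z":0.01,"rx":0,"ry":0,"rz":0,"grip":-1},{"x":0,"y":0,"z":0,"rx":0,"ry":0,"rz":0,"grip":-1},{"x":0,"y":0,"z":0,"rx":0,"ry":0,"rz":0,"grip":-1}]' | grep -E "pos|ft_"
python3 -m handwheel '[{"x":0,"y":0,"z":0.01,"rx":0,"ry":0,"rz":0,"grip":-1},{"x":0,"y":0,"z":0,"rx":0,"ry":0,"rz":0,"grip":-1},{"x":0,"y":0,"z":0,"rx":0,"ry":0,"rz":0,"grip":-1}]' | grep -E "pos|ft_"
```

```text
tcp_pos: [568.0, -123.5, 116.8]
ft_force: [-0.2, 0.4, 0.3]
tcp_pos: [568.0, -123.5, 115.8]
ft_force: [-0.1, 0.5, -0.6]
tcp_pos: [568.0, -123.5, 114.8]
ft_force: [-0.1, -0.1, 0.7]
```

```bash

python3 -m handwheel '[{"x":0,"y":0,"z":0.01,"rx":0,"ry":0,"rz":0,"grip":-1},{"x":0,"y":0,"z":0,"rx":0,"ry":0,"rz":0,"grip":-1},{"x":0,"y":0,"z":0,"rx":0,"ry":0,"rz":0,"grip":-1}]' | grep -E "pos|ft_"
python3 -m handwheel '[{"x":0,"y":0,"z":0.01,"rx":0,"ry":0,"rz":0,"grip":-1},{"x":0,"y":0,"z":0,"rx":0,"ry":0,"rz":0,"grip":-1},{"x":0,"y":0,"z":0,"rx":0,"ry":0,"rz":0,"grip":-1}]' | grep -E "pos|ft_"
```

```text
tcp_pos: [568.2, -123.5, 114.0]
ft_force: [-0.2, 0.3, 1.8]
tcp_pos: [568.2, -123.5, 114.0]
ft_force: [-1.5, 1.0, 8.6]
```

```bash

python3 -m handwheel '[{"x":0,"y":0,"z":0.005,"rx":0,"ry":0,"rz":0,"grip":-1},{"x":0,"y":0,"z":0.005,"rx":0,"ry":0,"rz":0,"grip":-1},{"x":0,"y":0,"z":0,"rx":0,"ry":0,"rz":0,"grip":-1},{"x":0,"y":0,"z":0,"rx":0,"ry":0,"rz":0,"grip":-1},{"x":0,"y":0,"z":0,"rx":0,"ry":0,"rz":0,"grip":-1},{"x":0,"y":0,"z":0,"rx":0,"ry":0,"rz":0,"grip":-1},{"x":0,"y":0,"z":0,"rx":0,"ry":0,"rz":0,"grip":-1},{"x":0,"y":0,"z":0,"rx":0,"ry":0,"rz":0,"grip":-1}]' | grep -E "pos|ft_"
python3 -m handwheel '[{"x":0,"y":0,"z":0,"rx":0,"ry":0,"rz":0,"grip":-1},{"x":0,"y":0,"z":0,"rx":0,"ry":0,"rz":0,"grip":-1},{"x":0,"y":0,"z":0,"rx":0,"ry":0,"rz":0,"grip":-1},{"x":0,"y":0,"z":0,"rx":0,"ry":0,"rz":0,"grip":-1}]' | grep -E "time|pos|ft_"
python3 - <<'E'
from h import *
s=bot.get_state();w=bot.read_camera("wrist")
q=[wproj((568.2-.052*d,-124.3+d,94),s) for d in(33,13.5,9,0,-9,-13.5)];print(np.round(q,1))
a,b=[int(v) for v in q[0]];c=int(q[3][1])
for v in range(b-4,min(419,c+14)):print(v,w[v,a-3:a+4].mean((0,1)).astype(int),w[v,a-12:a-8].mean((0,1)).astype(int))
E
```

```text
tcp_pos: [568.2, -123.5, 114.0]
ft_force: [-4.0, 1.2, 15.7]
time: 24.7
tcp_pos: [568.2, -123.5, 114.0]
ft_force: [-4.0, 1.0, 14.8]
[[278.5 205.7]
 [278.5 244.8]
 [278.5 253.4]
 [278.5 269.8]
 [278.5 285.4]
 [278.5 292.9]]
201 159 156
202 158 157
203 158 157
204 158 156
205 120 120
206 103 105
207 104 106
208 105 106
209 105 105
210 105 105
211 105 106
212 105 107
213 104 105
214 105 106
215 105 105
216 105 106
217 105 105
218 104 105
219 105 106
220 105 106
221 105 107
222 104 105
223 105 105
224 104 106
225 104 105
226 105 106
227 105 105
228 105 107
229 105 105
230 105 105
231 105 107
232 104 105
233 105 107
234 105 106
235 105 107
236 105 105
237 105 107
238 105 106
239 104 105
240 104 106
241 105 105
242 104 106
243 63 63
244 38 37
245 33 35
246 49 52
247 101 101
248 104 105
249 104 105
250 104 106
251 104 104
252 104 105
253 64 91
254 27 107
255 31 106
256 30 108
257 30 107
258 29 106
259 31 108
260 29 107
261 32 108
262 27 108
263 28 108
264 25 107
265 26 107
266 27 106
267 27 108
268 27 107
269 28 108
270 28 107
271 27 106
272 25 108
273 24 107
274 25 108
275 24 108
276 24 108
277 24 108
278 24 107
279 24 107
280 25 107
281 26 108
282 25 107
```

```bash
python3 - <<'E'
from h import *
w=bot.read_camera("wrist").astype(int).min(2)
for v in range(242,312,3):print(v,w[v,262:296])
print(bot.get_state()["ft_force"])
E
```

```text
242 [80 80 79 82 81 80 79 83 80 82 79 82 81 78 83 82 82 82 82 79 79 80 82 76
 79 77 77 75 78 77 77 78 76 76]
245 [32 32 33 33 36 36 34 34 34 29 34 34 34 34 32 31 31 33 34 35 31 31 25 34
 34 34 33 34 32 31 32 28 33 31]
248 [80 82 82 81 79 82 80 82 79 82 80 81 79 81 80 78 80 80 81 79 79 79 79 77
 79 79 78 77 79 77 78 80 76 77]
251 [83 82 82 78 79 82 80 80 79 81 80 83 81 81 80 81 80 82 78 80 77 78 79 81
 77 75 79 77 76 79 77 79 78 76]
254 [ 84  89 105 107 107 107 106 108 110 107 106 107  66  25  23  13  20  17
  24  71 108 103 104 107 108 106 106 107 104 104  83  79  78  77]
257 [ 80  91 108 105 105 107 105 105 105 105 107 106  66  24  26  27  17  18
  28  68 107 105 107 107 106 106 105 106 105 103  92  78  78  76]
260 [ 80  99 105 105 107 106 105 108 108 106 107 107  64  27  21  23  19  20
  31  67 108 106 108 108 107 103 105 107 108 105 102  80  77  78]
263 [ 78 103 105 109 107 107 106 106 104 108 105 107  47  17  25  19  27  24
  17  49 104 106 106 104 105 104 107 105 105 104 103  75  71  69]
266 [ 65 101 108 106 106 107 106 107 108 106 107 105  43  26  20  25  22  21
  25  49 106 10
[... 1397 characters left out ...]
7  50  50  46  48
  43  64 141 156  79  29  24  26  27  29  22  26  26  29  29  26]
299 [ 23  28  20  29  20  26  25  20  26  27  95 104  56  46  50  47  47  50
  47  57 105  93  27  27  27  30  26  23  24  25  27  28  33  33]
302 [29 25 29 26 19 25 31 25 21 24 21 29 45 48 48 49 46 50 46 47 27 28 22 24
 29 28 25 24 17 26 26 24 30 28]
305 [32 31 22 21 25 20 19 27 27 22 23 31 45 49 49 50 45 47 49 47 30 27 19 26
 26 24 27 25 27 28 22 19 28 29]
308 [22 29 25 22 24 26 31 23 22 23 20 26 47 46 45 44 46 48 46 42 30 21 25 22
 28 26 26 17 30 30 31 27 27 32]
311 [30 24 26 22 27 23 21 23 22 14 24 20 45 46 45 47 49 43 47 43 27 19 19 26
 26 26 23 31 25 22 23 23 24 26]
[-4.44424922  1.30306666 13.96611473]
```

```bash
python3 -c "
from plant import bot
print(bot.job_done())"
```

```text
the job is handed in; nothing more can be done
None
```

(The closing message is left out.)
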